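Gauge the inlay channel of an instrument body

TASK

First swing the raised hold-down clamp fully down onto the wooden instrument body. Then take the upright channel gauge from its slotted stand, lower its tip into the square pocket where the channel starts, and run it slowly and gently (a few centimetres a second) along the whole channel to its plain closed end, keeping the tip down in the channel and off the top face. Finally hang the gauge back upright in its stand, collar resting on the stand's top at about the middle of the block, and leave the clamp down and everything else on the bench where it is.

Things in the scene. Friction and masses are not known exactly. Their poses are not given: they have to be found in the camera images.
- blank: Red-brown wooden instrument body, 200 (x) by 180 (y) mm, in a fixed plywood cradle; origin under its centre, on the bench; top face 66 mm up. A pale channel, 11 mm wide, 7 mm deep, in the top face: from a 20 mm square pocket along the +y edge towards -x, slanting across the corner, then along the -x edge towards -y to a plain closed end.
- clamp (a joint): Hold-down clamp: a stiff steel arm 26 mm wide, 12 mm thick, 106 mm long, on a post beside the -y edge of the instrument body; 0 = fully down, lying level over the body along the body's +y, 1.57 = upright; turns about the body's x axis through clamp_hinge; stays where it is left; takes about 2 N at the bar. Starts raised.
- clamp_hinge (a point): Centre of the clamp's hinge, 82 mm above the bench, 108 mm to -y and 50 mm to +x of the instrument body's origin. Its axis is the body's x.
- clamp_bar (a point): Middle of the wooden cross bar at the clamp arm's free end (bar 16 mm thick, 60 mm long along the body's x), 104 mm from the hinge.
- channel_start (a point): In the frame of the instrument body; lies on the channel's centre line at the height of the top face: middle of the 20 mm square pocket where the channel starts, at (65, 62) mm. All channel points move with the body.
- channel_run1 (a point): In the frame of the instrument body; lies on the channel's centre line at the height of the top face: middle of the first straight run, (21.5, 62) mm.
- channel_bend1 (a point): In the frame of the instrument body; lies on the channel's centre line at the height of the top face: first bend, (-22, 62) mm.
- channel_run2 (a point): In the frame of the instrument body; lies on the channel's centre line at the height of the top face: middle of the slanting run, (-47, 37) mm.
- channel_bend2 (a point): In the frame of the instrument body; lies on the channel's centre line at the height of the top face: second bend, (-72, 12) mm.
- channel_run3 (a point): In the frame of the instrument body; lies on the channel's centre line at the height of the top face: middle of the last straight run, (-72, -25) mm.
- channel_end (a point): In the frame of the instrument body; lies on the channel's centre line at the height of the top face: end of the channel, (-72, -62) mm; the closing wall is 8 mm beyond it.
- gauge: Channel gauge, a hand stylus hanging upright in the stand: brass collar 36 mm across, 6 mm thick; above it a dark wooden handle 20 by 20 mm, from 6 to 80 mm above the origin; below it a steel shank 12 mm thick, 32 mm long, then a pin 5 mm thick. Origin: centre of the collar's underside; z up the handle; x, y square to the handle's flats. 0.12 kg.
- gauge_tip (a point): Rounded lower end of the gauge's pin, 55 mm below the gauge's origin, on its axis.
- stand: Fixed wooden stand for the gauge, 90 by 82 mm, 75 mm tall; a slot 20 mm wide runs through it from its -x face to 60 mm deep, open above; the gauge's collar rests on the top either side of the slot. Origin under the centre, z up, turned up to 0.5 rad. Left or right of the instrument body.
- stand_seat (a point): Where the gauge's origin belongs: on the slot's centre line, at the height of the stand's top (75 mm), 8 mm to -x of the stand's centre; the gauge may hang up to 20 mm from it.
- glue_pot: Dark steel glue pot, 84 mm across plus two side handles, 75 mm tall, standing on the other side of the instrument body from the stand; origin under its centre. Leave alone.
- mallet: Hammer 200 mm long lying on the bench; leave alone.
- brush: Brush 170 mm long lying on the bench; leave alone.
- offcut: Red-brown wooden offcut 25 by 120 by 22 mm lying between robot and instrument body; leave alone.
- oil_jar: Amber jar 56 mm across, 85 mm tall; leave alone.
- plane: Wooden hand plane 150 by 50 mm, about 80 mm tall; leave alone.
Mind the look-alikes: they are no part of the job. What is shaped like the stand but pink or turquoise is not meant.

How it is judged:
On the way, in this order (a step that is already met when the one before it is completed fails the run):
1. the clamp is fully down (value of joint clamp below 0.08 rad), for 0.2 s.
2. the gauge's tip is down in the square pocket at the start of the channel (tip at least 2 mm below the top face and within 8 mm of that point) (z of gauge_tip in the frame of blank below 0.064 m and horizontal distance between gauge_tip and channel_start below 0.008 m), for 0.2 s.
3. the tip, in the channel, passes the middle of the first run (tip at least 2 mm below the top face and within 8 mm of that point) (z of gauge_tip in the frame of blank below 0.064 m and horizontal distance between gauge_tip and channel_run1 below 0.008 m), for 0.08 s.
4. the tip, in the channel, passes the first bend (tip at least 2 mm below the top face and within 8 mm of that point) (z of gauge_tip in the frame of blank below 0.064 m and horizontal distance between gauge_tip and channel_bend1 below 0.008 m), for 0.08 s.
5. the tip, in the channel, passes the middle of the slanting run (tip at least 2 mm below the top face and within 8 mm of that point) (z of gauge_tip in the frame of blank below 0.064 m and horizontal distance between gauge_tip and channel_run2 below 0.008 m), for 0.08 s.
6. the tip, in the channel, passes the second bend (tip at least 2 mm below the top face and within 8 mm of that point) (z of gauge_tip in the frame of blank below 0.064 m and horizontal distance between gauge_tip and channel_bend2 below 0.008 m), for 0.08 s.
7. the tip, in the channel, passes the middle of the last run (tip at least 2 mm below the top face and within 8 mm of that point) (z of gauge_tip in the frame of blank below 0.064 m and horizontal distance between gauge_tip and channel_run3 below 0.008 m), for 0.08 s.
8. the tip, in the channel, has come to its plain closed end (tip at least 2 mm below the top face and within 8 mm of that point) (z of gauge_tip in the frame of blank below 0.064 m and horizontal distance between gauge_tip and channel_end below 0.008 m), for 0.2 s.
At the end, for the whole second after the job is handed in: The clamp is fully down (joint below 0.08 rad); the gauge hangs released and at rest in its stand, upright within 0.15 rad, its collar on the stand's top within 4 mm in height and within 20 mm of the seat point (value of joint clamp below 0.08 rad and horizontal distance between gauge and stand_seat below 0.02 m and z of gauge in the frame of stand_seat between -0.004 and 0.004 m and angle between gauge's own z axis and vertical below 0.15 rad and linear speed of gauge below 0.02 m/s); the robot touches nothing.
It fails at once if the tip moves faster than 0.12 m/s while it is in the channel (x of gauge_tip in the frame of blank between -0.1 and 0.1 m and y of gauge_tip in the frame of blank between -0.09 and 0.09 m and z of gauge_tip in the frame of blank below 0.065 m and linear speed of gauge above 0.12 m/s).
It fails at once if the gauge presses on the instrument body or its clamp with more than 20 N (contact force between gauge and blank above 20 N).
It fails at once if the tip comes out of the channel part-way or is run over the top face (tip 0 to 12 mm above the face, more than 25 mm from both channel ends) (x of gauge_tip in the frame of blank between -0.1 and 0.1 m and y of gauge_tip in the frame of blank between -0.09 and 0.09 m and z of gauge_tip in the frame of blank between 0.066 and 0.078 m and horizontal distance between gauge_tip and channel_start above 0.025 m and horizontal distance between gauge_tip and channel_end above 0.025 m).
It fails at once if one of the other loose things on the bench is moved more than 30 mm (distance of any of glue_pot, mallet, brush, offcut, oil_jar, plane from where it was at the start of the episode above 0.03 m).
It also fails if it takes over 64 s, if anything falls off the work surface, if the arm or the gripper's body presses on something with over 40 N, if the wrist force passes 120 N, or if a joint passes its speed limit or range.

ROBOT

A 7-joint arm with a two-finger parallel gripper is mounted at the origin on the work surface. World frame = base frame: x ahead of the robot, y to its left, z up, the work surface at z = 0. Lengths are in m, angles in rad, forces in N, time in s.
With the tool pointing down it reaches from about 0.4 to 0.925 m from the base axis. Payload 4.1 kg.
Tool frame: the origin (TCP) lies on the centre line of the jaws, within the pads' length; the fingertips stand 8 mm ahead of it and the grasp point (between the pads) lies 11 mm behind it; z points along the fingers, y is the line along which they close (so a half turn about z gives the same grasp; the last joint's range is limited). The gripper opens to 85 mm and grips with 20 to 120 N. Pads are 22 mm wide; open, the fingers measure 114 mm over their backs; the gripper's body (76 mm by 85 mm) begins 54 mm behind the grasp point. The pads swing forward as they close: fully open they stand 13 mm farther back than shut.
Start: joints at [-0.099, 0.398, 0.045, 1.537, -0.019, 1.207, -0.051], TCP at [0.65, 0, 0.214] pointing down, gripper open.
Joint ranges: [-2.82, 2.82], [-0.49, 2.23], [-1.37, 1.46], [0, 2.46], [-1.36, 4.5], [0.23, 2], [-2.94, 2.94]. Speed limits (rad/s): [2.57, 2.57, 3.14, 3.14, 3.14, 3.14, 3.14].

INTERFACE

Orientations are given as a rotation vector (axis times angle).
In Python, from workcell import robot, eyes gives the robot as it stands. The module is installed in compiled form; this text tells all that it offers.
- The arm moves only by the tool arm_command, never from a script. Its argument "series" is a list of rows, each an object with "delta_pos": the shift along the world's x, y, z in mm, a list of three; "angular": the turn, a rotation vector about the world's x, y, z in rad, a list of three; "hand": the closure, from 0 (fully open) to 1 (shut). In form: [{"delta_pos": [tx, ty, tz], "angular": [ax, ay, az], "hand": hand}, ...]. A call has 1 to 5 rows; each row is the pose to reach, as a shift and turn from the pose commanded when the call began; what a row does not reach only later rows make up. A row lasts 1/8 s, in which the tool goes at most 62.5 mm and 10.7 degrees, less where a joint would pass 70% of its speed; a pose out of reach is approached as far as the arm can. A call with a gripper value outside its range is refused whole. The fingers move at their own pace and stop on an object; the grip force is fixed at half the most. Time passes only in rows, so rows that repeat a pose let the fingers close. It gives the time, the measured TCP pose, the force, the opening and the grip force at its end, in the units of the state.
- robot.sense(): the state, without advancing time (a new reading comes with each control period).
- eyes.capture(name): name is "scene" or "side" or "wrist"; returns (picture, depth): 420x560x3 uint8, red, green, blue; 420x560 float32, m along the optical axis (not along the pixel's ray), 0 where there is no reading.
- eyes.get_calibration(name): a dict with "mtx" (3x3 intrinsics, pixels), "rvec" (rotation vector, rad) and "tvec" (3), from world to camera coordinates, as OpenCV has them; the wrist camera has in their place "hand_eye" (4x4, takes a point from camera to tool coordinates, whose origin is the TCP and whose axes are the flange's). Camera axes: x right, y down, z forward; pixel columns grow to the right and rows downward; lengths in m; the calibration is good to about 2 mm. A picture is of the moment at which its call begins: read the wrist's pose just before it. get_calibration takes no time and is no camera call.
- robot.finish_job(): hands the job in; it is judged then, once.
The state is a dict: "clock": time; "joints": joint angles; "dq": joint speeds; "tau": joint torques, N m; "position": TCP position; "tool_rot": TCP orientation; "ft_force": force on the tool from outside, world axes, zero at the start; "torque": the same for the moment, N m; "finger_gap": opening from 0.0 (shut) to 1.0 (fully open); "grip_force": force on a finger pad.
Only numpy, scipy, OpenCV 4.12 (cv2) and the standard library are available. Lean on these libraries where they do the work, as an engineer would, in place of code of your own. Each camera call takes 0.05 s, during which the arm holds its last target. There are 200 camera calls.

## Working session

There is one attempt and no reset: what is moved stays moved. The work goes in short steps, Python scripts to look and compute and a tool call to move; the robot and the scene stay as the last step left them, time stands still between calls to the robot, and variables do not carry over. Pictures are saved under pics/ and viewed, at most 10 in all, crops included, and the job is handed in when it is done.

Besides the shell and the picture viewer there is one more tool, called after "Request:" as a command line: name --argument value ..., lists and objects as JSON in quotes. arm_command: Moves the arm, as the interface text tells. Its arguments: {"type":"object","properties":{"series":{"type":"array","items":{"type":"object","properties":{"delta_pos":{"type":"array","items":{"type":"number"}},"angular":{"type":"array","items":{"type":"number"}},"hand":{"type":"number"}}}}},"required":["series"]}

```bash
mkdir -p pics; cat > h.py <<'E'
import numpy as np, cv2
from workcell import robot, eyes
def cap(n):
    s=robot.sense(); p,d=eyes.capture(n); c=eyes.get_calibration(n); K=np.array(c['mtx'],float)
    if n=='wrist':
        H=np.array(c['hand_eye']); T=np.eye(4); T[:3,:3]=cv2.Rodrigues(np.array(s['tool_rot'],float))[0]; T[:3,3]=s['position']; M=T@H
    else:
        R=cv2.Rodrigues(np.array(c['rvec'],float))[0]; M=np.eye(4); M[:3,:3]=R.T; M[:3,3]=-R.T@np.array(c['tvec'],float).ravel()
    return p,d,K,M
def world(d,K,M):
    v,u=np.indices(d.shape); P=np.stack([(u-K[0,2])/K[0,0]*d,(v-K[1,2])/K[1,1]*d,d],-1)
    return P@M[:3,:3].T+M[:3,3]
def ray(u,v,z,K,M):
    r=M[:3,:3]@np.array([(u-K[0,2])/K[0,0],(v-K[1,2])/K[1,1],1]); return M[:3,3]+r*(z-M[2,3])/r[2]
def save(p,n): cv2.imwrite('pics/'+n,p[:,:,::-1])
E
python3 - <<'E'
from h import *
for n in ('scene','side'):
    p,d,K,M=cap(n); save(p,n+'0.png'); np.savez(n+'0.npz',p=p,d=d,K=K,M=M); print(n,M.round(3).tolist(),K[0,0])
s=robot.sense(); print(s)
E
```

```text
scene [[0.772, 0.401, -0.493, 1.335], [0.635, -0.51, 0.58, -1.052], [-0.018, -0.761, -0.649, 1.168], [0.0, 0.0, 0.0, 1.0]] 530.1829552354613
side [[0.98, -0.112, 0.166, 0.269], [-0.2, -0.586, 0.785, -1.053], [0.01, -0.802, -0.597, 0.839], [0.0, 0.0, 0.0, 1.0]] 404.30772389507763
{'clock': 0.1, 'joints': array([-0.09897975,  0.39911883,  0.04503009,  1.53772801, -0.01869471,
        1.2068946 , -0.05071689]), 'dq': array([-0.00012751, -0.00185672,  0.00026364, -0.00433355, -0.00050589,
       -0.00074301,  0.00172469]), 'tau': array([ 3.69826899e-03, -4.76260614e+01,  1.37053739e+00, -2.54949743e+01,
        1.21164820e-02,  5.01686634e-03, -1.94127927e-05]), 'position': array([6.49416131e-01, 1.27458190e-05, 2.13278294e-01]), 'tool_rot': array([-2.22054864e+00, -2.22073289e+00,  2.04952497e-03]), 'ft_force': array([ 0.70024388, -0.32322306,  0.87787641]), 'torque': array([-0.00972401,  0.02978703, -0.00385424]), 'grip_force': 0.0, 'finger_gap': 1.001259203941256}
```

View pics/scene0.png

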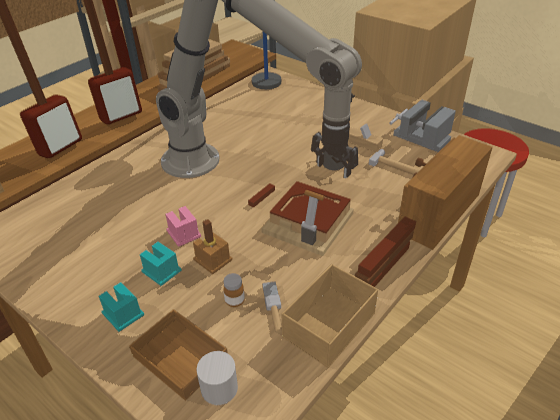

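View pics/side0.png

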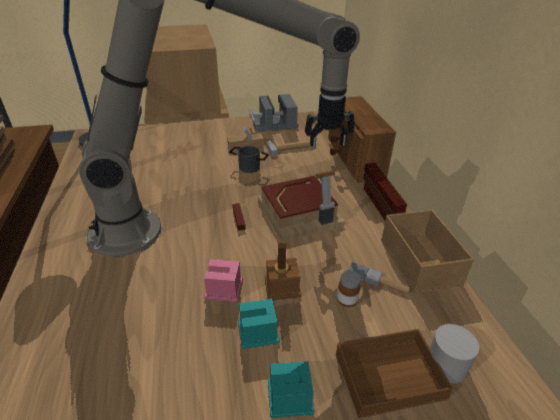

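The scene view shows the body at (310,207) with the raised clamp at (309,222). The gauge is in the brown stand at (210,245), and in the side view at (282,275). The pink stand (183,226) and the turquoise ones (160,263) and (121,306) are look-alikes. Only the brown one holds the gauge.

```bash
python3 - <<'E'
from h import *
for n,boxes in (('scene',dict(blank=(265,175,360,250),stand=(190,215,232,275))),('side',dict(blank=(255,170,345,235),stand=(262,238,305,302)))):
    z=np.load(n+'0.npz'); p,d,K,M=[z[k] for k in 'pdKM']; W=world(d,K,M); hsv=cv2.cvtColor(p,cv2.COLOR_RGB2HSV)
    x0,y0,x1,y1=boxes['blank']; w=W[y0:y1,x0:x1].reshape(-1,3); m=(abs(w[:,2]-.066)<.004)&(d[y0:y1,x0:x1].ravel()>0)
    q=w[m]; 
    h=hsv[y0:y1,x0:x1].reshape(-1,3)[m]; red=((h[:,0]<8)|(h[:,0]>172))&(h[:,1]>120)
    r=cv2.minAreaRect((q[red][:,:2]*1000).astype(np.float32)); print(n,'blank',m.sum(),red.sum(),np.round(r[0]),np.round(r[1]),r[2],'z',np.median(q[:,2]))
    x0,y0,x1,y1=boxes['stand']; w=W[y0:y1,x0:x1].reshape(-1,3); t=w[abs(w[:,2]-.075)<.004]
    r=cv2.minAreaRect((t[:,:2]*1000).astype(np.float32)); print('stand',len(t),np.round(r[0]),np.round(r[1]),r[2],np.median(t[:,2]))
    t=w[(w[:,2]>.095)&(w[:,2]<.17)]; print('handle',len(t),np.median(t,0).round(3),t[:,2].max(),[t[t[:,2]>.147].mean(0).round(3)])
    r=W[boxes['blank'][1]:boxes['blank'][3],boxes['blank'][0]:boxes['blank'][2]].reshape(-1,3); t=r[(r[:,2]>.1)&(r[:,2]<.22)]; print('clamp',len(t),t.mean(0).round(3),t.min(0).round(3),t.max(0).round(3))
im=[]
for n,(x0,y0,x1,y1) in (('scene',(170,170,370,280)),('side',(200,160,360,310))):
    p=np.load(n+'0.npz')['p'][y0:y1,x0:x1]; im.append(cv2.resize(p,None,fx=400/(x1-x0),fy=400/(x1-x0),interpolation=cv2.INTER_CUBIC))
hh=max(i.shape[0] for i in im); save(np.hstack([np.pad(i,((0,hh-i.shape[0]),(0,0),(0,0))) for i in im]),'crop1.png')
E
```

```text
scene blank 1621 802 [571.   7.] [196. 181.] 9.45018196105957 z 0.06667967498490324
stand 323 [ 399. -317.] [ 75. 186.] 83.98750305175781 0.07525953015441256
handle 160 [ 0.448 -0.326  0.131] 0.16062300416116915 [array([ 0.444, -0.323,  0.154])]
clamp 334 [ 0.635 -0.074  0.154] [ 0.603 -0.1    0.101] [ 0.663 -0.049  0.195]
side blank 1393 1207 [566.   3.] [200. 182.] 9.793600082397461 z 0.06390750679318857
stand 444 [ 433. -359.] [156.  87.] 74.50965118408203 0.07325074884529109
handle 173 [ 0.438 -0.331  0.133] 0.15544785745694834 [array([ 0.438, -0.325,  0.152])]
clamp 311 [ 0.629 -0.076  0.152] [ 0.599 -0.095  0.1  ] [ 0.658 -0.051  0.189]
```

View pics/crop1.png

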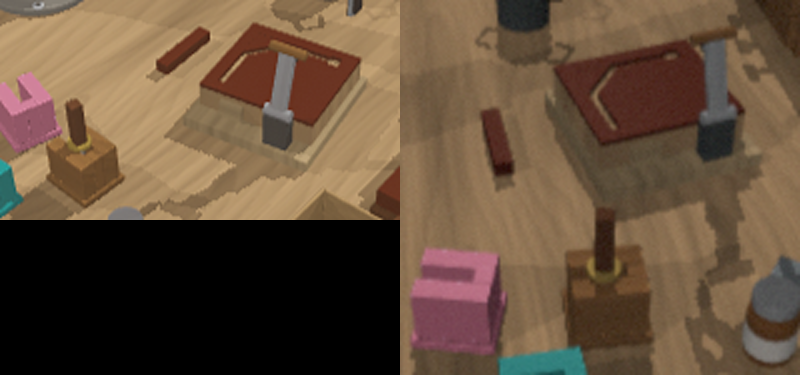

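Blank is at about (0.568, 0.005) with yaw 0.168, and the hinge comes out at about (0.635, -0.093). I'm going behind the raised clamp with shut fingers.

Request:
arm_command --series '[{"delta_pos": [0,0,25],"angular": [0,0,0],"hand": 1},{"delta_pos": [-3,-55,25],"angular": [0,0,0],"hand": 1},{"delta_pos": [-6,-110,25],"angular": [0,0,0],"hand": 1},{"delta_pos": [-6,-145,25],"angular": [0,0,0],"hand": 1},{"delta_pos": [-6,-145,25],"angular": [0,0,0],"hand": 1}]'

```text
clock: 0.72
position: [0.6427, -0.1502, 0.2387]
tool_rot: [2.229, 2.213, -0.004]
ft_force: [0.2, 0.2, -0.3]
finger_gap: -0.001
grip_force: 0.0
```

```bash
python3 - <<'E'
from h import *
p,d,K,M=cap('wrist'); save(p,'w1.png'); s=robot.sense(); print(s['clock'],s['position'],M.round(3).tolist())
W=world(d,K,M); w=W.reshape(-1,3); 
p2,d2,K2,M2=cap('side'); 
hsv=cv2.cvtColor(p,cv2.COLOR_RGB2HSV)
m=(w[:,2]>.17)&(w[:,2]<.2)&(d.ravel()>0)&(abs(w[:,0]-.635)<.05); print(m.sum(), w[m].mean(0),w[m].min(0),w[m].max(0))
E
```

```text
0.775 [ 0.64335992 -0.14674166  0.23862557] [[1.0, -0.006, -0.003, 0.644], [-0.007, -0.947, -0.32, -0.068], [-0.001, 0.32, -0.948, 0.399], [0.0, 0.0, 0.0, 1.0]]
3735 [ 0.62952699 -0.06155101  0.18670456] [ 0.59898004 -0.07344708  0.17000072] [ 0.65943121 -0.04777414  0.19224071]
```

View pics/w1.png

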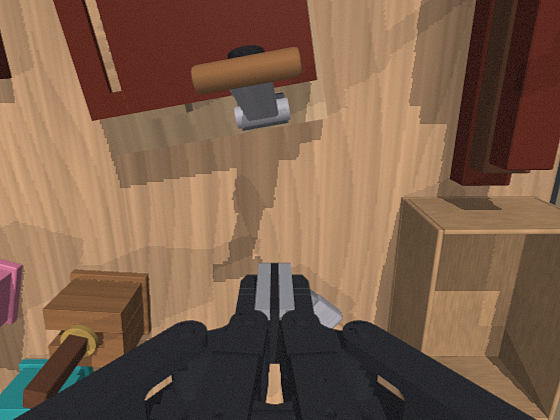

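The wrist view shows the bar at (247,72), which is (0.630, -0.061, 0.184), so the clamp angle is about 1.25. The stand with the gauge is at lower left. I'll push along the arc.

Request:
arm_command --series '[{"delta_pos": [0,0,-50],"angular": [0,0,0],"hand": 1},{"delta_pos": [-4,27,-63],"angular": [0,0,0],"hand": 1},{"delta_pos": [-9,55,-63],"angular": [0,0,0],"hand": 1},{"delta_pos": [-10,63,-63],"angular": [0,0,0],"hand": 1},{"delta_pos": [-12,74,-66],"angular": [0,0,0],"hand": 1}]'

```text
clock: 1.45
position: [0.6326, -0.0707, 0.1737]
tool_rot: [2.22, 2.221, 0.001]
ft_force: [-0.0, 0.1, 0.8]
finger_gap: -0.004
grip_force: 0.0
```

Request:
arm_command --series '[{"delta_pos": [-2,9,-5],"angular": [0,0,0],"hand": 1},{"delta_pos": [-3,18,-11],"angular": [0,0,0],"hand": 1},{"delta_pos": [-5,27,-18],"angular": [0,0,0],"hand": 1},{"delta_pos": [-6,34,-26],"angular": [0,0,0],"hand": 1},{"delta_pos": [-7,40,-34],"angular": [0,0,0],"hand": 1}]'

```text
clock: 2.08
position: [0.6265, -0.027, 0.1416]
tool_rot: [2.218, 2.224, 0.009]
ft_force: [-0.4, 1.1, 1.6]
finger_gap: 0.0
grip_force: 0.8
```

Request:
arm_command --series '[{"delta_pos": [-1,6,-11],"angular": [0,0,0],"hand": 1},{"delta_pos": [-2,10,-20],"angular": [0,0,0],"hand": 1},{"delta_pos": [-2,12,-31],"angular": [0,0,0],"hand": 1},{"delta_pos": [-2,14,-40],"angular": [0,0,0],"hand": 1},{"delta_pos": [-2,14,-43],"angular": [0,0,0],"hand": 1}]'

```text
clock: 2.7
position: [0.6225, -0.017, 0.0951]
tool_rot: [-2.221, -2.221, 0.002]
ft_force: [-0.4, 0.1, 0.9]
finger_gap: -0.002
grip_force: 0.4
```

Request:
arm_command --series '[{"delta_pos": [0,0,-1],"angular": [0,0,0],"hand": 1},{"delta_pos": [0,0,-2],"angular": [0,0,0],"hand": 1},{"delta_pos": [0,0,-3],"angular": [0,0,0],"hand": 1}]'

```text
clock: 3.08
position: [0.6232, -0.0171, 0.0935]
tool_rot: [2.221, 2.221, 0.001]
ft_force: [0.1, 0.5, 1.1]
finger_gap: 0.0
grip_force: 0.4
```

Request:
arm_command --series '[{"delta_pos": [0,0,-1],"angular": [0,0,0],"hand": 1},{"delta_pos": [0,0,-2],"angular": [0,0,0],"hand": 1},{"delta_pos": [0,0,-3],"angular": [0,0,0],"hand": 1},{"delta_pos": [0,0,-3],"angular": [0,0,0],"hand": 1}]'

```text
clock: 3.58
position: [0.6231, -0.017, 0.0902]
tool_rot: [2.221, 2.221, 0.0]
ft_force: [0.5, 0.7, 1.2]
finger_gap: -0.001
grip_force: 0.2
```

```bash
python3 - <<'E'
from h import *
im=[]
for n in ('side','scene'):
    p,d,K,M=cap(n); W=world(d,K,M).reshape(-1,3); 
    b=W-np.array([.568,.005,0]); c,s=np.cos(.168),np.sin(.168); x=b[:,0]*c+b[:,1]*s; y=-b[:,0]*s+b[:,1]*c
    hsv=cv2.cvtColor(p,cv2.COLOR_RGB2HSV).reshape(-1,3)
    for y0 in (-90,-70,-50,-30,-10,10):
        m=(abs(x-.05)<.03)&(abs(y-y0/1e3)<.01)&(W[:,2]>.07)&(W[:,2]<.2); print(n,y0,m.sum(),np.percentile(W[m,2],[10,50,90]).round(3) if m.any() else '')
    a,bb=((250,90,390,230) if n=='side' else (250,120,390,260)),0
    im.append(cv2.resize(p[a[1]:a[3],a[0]:a[2]],(400,400),interpolation=cv2.INTER_CUBIC))
save(np.hstack(im),'c2.png')
E
```

```text
side -90 49 [0.086 0.089 0.092]
side -70 43 [0.09  0.094 0.098]
side -50 248 [0.099 0.159 0.193]
side -30 133 [0.102 0.145 0.187]
side -10 44 [0.099 0.108 0.112]
side 10 0 
scene -90 57 [0.085 0.092 0.097]
scene -70 52 [0.087 0.097 0.1  ]
scene -50 209 [0.099 0.159 0.194]
scene -30 141 [0.105 0.146 0.173]
scene -10 51 [0.071 0.11  0.115]
scene 10 5 [0.07  0.071 0.072]
```

View pics/c2.png

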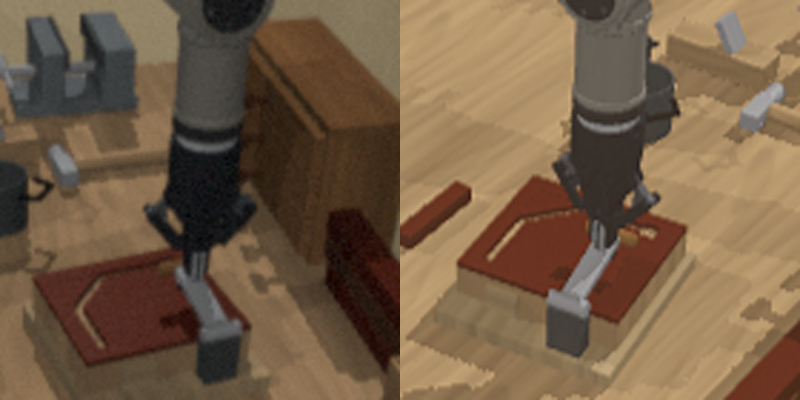

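The clamp is still about 0.2 rad up, with the bar top at 0.11. I'll push further down.

Request:
arm_command --series '[{"delta_pos": [0,0,-2],"angular": [0,0,0],"hand": 1},{"delta_pos": [0,1,-4],"angular": [0,0,0],"hand": 1},{"delta_pos": [0,1,-6],"angular": [0,0,0],"hand": 1},{"delta_pos": [0,1,-8],"angular": [0,0,0],"hand": 1},{"delta_pos": [0,1,-8],"angular": [0,0,0],"hand": 1}]'

```text
clock: 4.3
position: [0.6229, -0.0159, 0.082]
tool_rot: [-2.221, -2.222, 0.0]
ft_force: [-0.2, 0.9, -0.9]
finger_gap: 0.0
grip_force: 0.0
```

```bash
cat > cl.py <<'E'
from h import *
for n in ('side','scene'):
    p,d,K,M=cap(n); W=world(d,K,M).reshape(-1,3); 
    b=W-np.array([.568,.005,0]); c,s=np.cos(.168),np.sin(.168); x=b[:,0]*c+b[:,1]*s; y=-b[:,0]*s+b[:,1]*c
    print(n,[(y0,np.percentile(W[m,2],[10,50,90]).round(3).tolist()) for y0 in (-90,-70,-50,-30,-10,5) for m in [(abs(x-.05)<.03)&(abs(y-y0/1e3)<.01)&(W[:,2]>.075)&(W[:,2]<.13)] if m.any()])
    save(p,n+'_c.png')
E
python3 cl.py
```

```text
side [(-90, [0.084, 0.088, 0.09]), (-70, [0.084, 0.09, 0.092]), (-50, [0.09, 0.095, 0.119]), (-30, [0.092, 0.107, 0.123]), (-10, [0.091, 0.097, 0.1]), (5, [0.092, 0.099, 0.1])]
scene [(-90, [0.086, 0.091, 0.095]), (-70, [0.088, 0.093, 0.097]), (-50, [0.091, 0.097, 0.114]), (-30, [0.095, 0.113, 0.127]), (-10, [0.091, 0.1, 0.104]), (5, [0.096, 0.101, 0.104])]
```

Request:
arm_command --series '[{"delta_pos": [0,0,30],"angular": [0,0,0],"hand": 1},{"delta_pos": [0,-20,60],"angular": [0,0,0],"hand": 1},{"delta_pos": [0,-40,80],"angular": [0,0,0],"hand": 1},{"delta_pos": [0,-40,80],"angular": [0,0,0],"hand": 1}]'

```text
clock: 4.9
position: [0.6241, -0.0586, 0.1641]
tool_rot: [2.223, 2.215, 0.003]
ft_force: [0.5, 0.4, 0.4]
finger_gap: 0.001
grip_force: 0.0
```

```bash
python3 - <<'E'
from h import *
p,d,K,M=cap('wrist'); save(p,'w2.png'); np.savez('w2.npz',p=p,d=d,K=K,M=M); W=world(d,K,M)
print(robot.sense()['position'])
h=cv2.cvtColor(p,cv2.COLOR_RGB2HSV)
z=W[...,2]
for v in range(60,330,15):
    r=[(u,*(W[v,u]*1000).round().astype(int)) for u in range(150,420,10) if .074<z[v,u]<.13]
    print(v,r[::2])
E
```

```text
[ 0.62319176 -0.05643735  0.1624625 ]
60 []
75 []
90 [(280, np.int64(629), np.int64(19), np.int64(98)), (300, np.int64(641), np.int64(19), np.int64(101))]
105 [(210, np.int64(588), np.int64(11), np.int64(100)), (230, np.int64(600), np.int64(11), np.int64(102)), (250, np.int64(612), np.int64(11), np.int64(104)), (270, np.int64(623), np.int64(11), np.int64(103)), (290, np.int64(635), np.int64(11), np.int64(104)), (310, np.int64(646), np.int64(11), np.int64(102))]
120 [(220, np.int64(594), np.int64(3), np.int64(103)), (240, np.int64(605), np.int64(3), np.int64(101)), (260, np.int64(617), np.int64(3), np.int64(101)), (280, np.int64(629), np.int64(3), np.int64(101))]
135 [(250, np.int64(611), np.int64(-6), np.int64(100)), (270, np.int64(623), np.int64(-6), np.int64(99))]
150 [(250, np.int64(611), np.int64(-15), np.int64(99)), (270, np.int64(623), np.int64(-15), np.int64(99))]
165 [(250, np.int64(610), np.int64(-25), np.int64(97)), (270, np.int64(623), np.int64(-25), np.int64(97)), (290, np.int64(635), np.int64(-25), np.int64(97))]
180 [(260, np.int64(616), np.int64(-35), np.int64(97)), (280, np.int64(629), np.int64(-35), np.int64(96))]
195 [(260, np.int64(616), np.int64(-45), np.int64(95)), (280, np.int64(629), np.int64(-45), np.int64(96))]
210 [(260, np.int64(616), np.int64(-56), np.int64(93)), (280, np.int64(629), np.int64(-57), np.int64(93))]
225 [(270, np.int64(623), np.int64(-68), np.int64(91)), (290, np.int64(636), np.int64(-67), np.int64(92))]
240 [(260, np.int64(615), np.int64(-85), np.int64(77)), (280, np.int64(629), np.int64(-79), np.int64(91)), (300, np.int64(643), np.int64(-79), np.int64(90))]
255 [(260, np.int64(615), np.int64(-90), np.int64(91)), (280, np.int64(629), np.int64(-90), np.int64(91)), (300, np.int64(643), np.int64(-89), np.int64(93))]
270 []
285 []
300 []
315 []
```

View pics/w2.png

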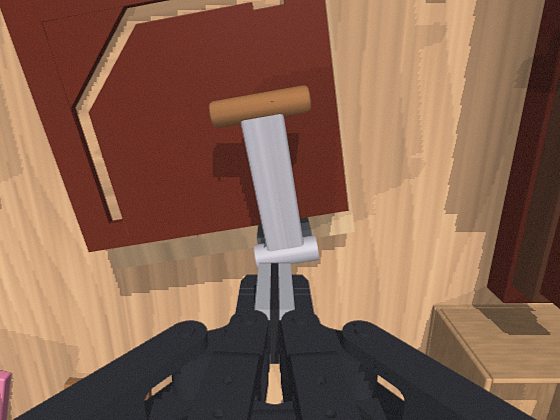

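```bash
python3 - <<'E'
from h import *
z=np.load('w2.npz'); W=world(z['d'],z['K'],z['M'])
for v in range(258,330,6): print(v,[(W[v,u]*1000).round().astype(int).tolist() for u in (264,284,245,303)])
E
```

```text
258 [[618, -92, 92], [632, -92, 92], [597, -137, 1], [645, -93, 90]]
264 [[621, -48, 187], [629, -48, 187], [597, -144, 1], [654, -144, 0]]
270 [[621, -48, 192], [629, -47, 193], [597, -149, 2], [654, -151, 0]]
276 [[621, -48, 196], [629, -47, 198], [613, -51, 191], [637, -52, 190]]
282 [[621, -48, 202], [629, -48, 202], [613, -52, 194], [636, -51, 195]]
288 [[621, -48, 206], [629, -48, 206], [614, -52, 199], [636, -52, 199]]
294 [[621, -47, 210], [628, -48, 209], [614, -52, 202], [636, -51, 204]]
300 [[621, -47, 214], [628, -47, 215], [614, -52, 207], [636, -53, 206]]
306 [[621, -48, 216], [628, -48, 218], [615, -52, 211], [635, -51, 212]]
312 [[622, -49, 219], [628, -49, 219], [616, -45, 225], [625, 23, 324]]
318 [[622, -47, 225], [628, -47, 225], [616, -46, 227], [634, -45, 228]]
324 [[622, -47, 229], [628, -48, 227], [616, -46, 229], [634, -47, 228]]
```

Both the wrist depth and the contact height put the shut fingertips about 16–20 mm higher than I assumed. I'm pressing further, in small steps.

Request:
arm_command --series '[{"delta_pos": [-3,30,-30],"angular": [0,0,0],"hand": 1},{"delta_pos": [-3,46,-60],"angular": [0,0,0],"hand": 1},{"delta_pos": [-3,46,-75],"angular": [0,0,0],"hand": 1},{"delta_pos": [-3,46,-80],"angular": [0,0,0],"hand": 1},{"delta_pos": [-3,46,-83],"angular": [0,0,0],"hand": 1}]'

```text
clock: 5.58
position: [0.6205, -0.011, 0.0796]
tool_rot: [2.222, 2.219, 0.0]
ft_force: [0.1, 0.7, 0.8]
finger_gap: -0.003
grip_force: 0.4
```

Request:
arm_command --series '[{"delta_pos": [0,0,-2],"angular": [0,0,0],"hand": 1},{"delta_pos": [0,0,-4],"angular": [0,0,0],"hand": 1},{"delta_pos": [0,0,-6],"angular": [0,0,0],"hand": 1},{"delta_pos": [0,0,-6],"angular": [0,0,0],"hand": 1}]'

```text
clock: 6.08
position: [0.6202, -0.0101, 0.0733]
tool_rot: [2.221, 2.221, 0.001]
ft_force: [0.6, -1.3, -0.2]
finger_gap: -0.002
grip_force: 0.1
```

Request:
arm_command --series '[{"delta_pos": [0,0,-1],"angular": [0,0,0],"hand": 1},{"delta_pos": [0,0,-2],"angular": [0,0,0],"hand": 1},{"delta_pos": [0,0,-3],"angular": [0,0,0],"hand": 1},{"delta_pos": [0,0,-3],"angular": [0,0,0],"hand": 1}]'

```text
clock: 6.58
position: [0.6202, -0.0099, 0.071]
tool_rot: [2.221, 2.221, 0.001]
ft_force: [-0.9, -0.0, 4.8]
finger_gap: -0.002
grip_force: 2.4
```

```bash
python3 cl.py
```

```text
side [(-90, [0.082, 0.086, 0.088]), (-70, [0.08, 0.085, 0.086]), (-50, [0.081, 0.085, 0.087]), (-30, [0.085, 0.107, 0.125]), (-10, [0.078, 0.085, 0.089]), (5, [0.081, 0.087, 0.087])]
scene [(-90, [0.086, 0.089, 0.093]), (-70, [0.084, 0.089, 0.092]), (-50, [0.084, 0.088, 0.092]), (-30, [0.087, 0.105, 0.124]), (-10, [0.081, 0.088, 0.093]), (5, [0.082, 0.089, 0.092])]
```

The clamp is level and down, bar top at about 0.088. One last press, then to the stand for a close look.

Request:
arm_command --series '[{"delta_pos": [0,0,-2],"angular": [0,0,0],"hand": 1},{"delta_pos": [0,0,-2],"angular": [0,0,0],"hand": 1},{"delta_pos": [0,0,60],"angular": [0,0,0],"hand": 1},{"delta_pos": [-10,-20,115],"angular": [0,0,0],"hand": 0.5},{"delta_pos": [-30,-55,160],"angular": [0,0,0],"hand": 0}]'

```text
clock: 7.3
position: [0.5908, -0.0636, 0.2323]
tool_rot: [2.216, 2.225, 0.004]
ft_force: [1.6, -1.2, 0.3]
finger_gap: 0.418
grip_force: 0.0
```

Request:
arm_command --series '[{"delta_pos": [-25,-50,20],"angular": [0,0,0],"hand": 0},{"delta_pos": [-50,-105,20],"angular": [0,0,0],"hand": 0},{"delta_pos": [-75,-160,20],"angular": [0,0,0],"hand": 0},{"delta_pos": [-100,-215,20],"angular": [0,0,0],"hand": 0},{"delta_pos": [-125,-270,20],"angular": [0,0,0],"hand": 0}]'

```text
clock: 7.92
position: [0.464, -0.3364, 0.2501]
tool_rot: [2.221, 2.222, 0.001]
ft_force: [0.2, -0.0, -0.3]
finger_gap: 1.001
grip_force: 0.0
```

Request:
arm_command --series '[{"delta_pos": [-20,-55,10],"angular": [0,0,0],"hand": 0},{"delta_pos": [-22,-65,10],"angular": [0,0,0],"hand": 0},{"delta_pos": [-22,-65,10],"angular": [0,0,0],"hand": 0}]'

```text
clock: 8.3
position: [0.4429, -0.3999, 0.2597]
tool_rot: [-2.222, -2.22, -0.001]
ft_force: [0.1, 0.5, 0.0]
finger_gap: 0.994
grip_force: 0.0
```

```bash
python3 - <<'E'
from h import *
p,d,K,M=cap('wrist'); save(p,'w3.png'); np.savez('w3.npz',p=p,d=d,K=K,M=M); W=world(d,K,M)
s=robot.sense();print(s['clock'],s['position'],s['tool_rot'],s['joints'].round(2))
w=W.reshape(-1,3); ok=(abs(w[:,0]-.44)<.1)&(abs(w[:,1]+.33)<.1)
t=w[ok&(w[:,2]>.145)&(w[:,2]<.165)]; print('top',len(t),t.mean(0),cv2.minAreaRect((t[:,:2]*1e3).astype(np.float32)))
t=w[ok&(abs(w[:,2]-.075)<.004)]; print('stand',len(t),cv2.minAreaRect((t[:,:2]*1e3).astype(np.float32)))
E
```

```text
8.35 [ 0.44382427 -0.39839147  0.25957835] [-2.21866757e+00 -2.22230004e+00 -1.87042878e-03] [ 0.44  0.28  0.28  1.61 -0.08  1.26  0.73]
top 877 [ 0.43909912 -0.32131465  0.15549905] ((439.0794982910156, -321.4223937988281), (20.011821746826172, 19.944799423217773), 74.13792419433594)
stand 6210 ((421.5245361328125, -364.57550048828125), (188.68508911132812, 99.36613464355469), 63.19574737548828)
```

View pics/w3.png

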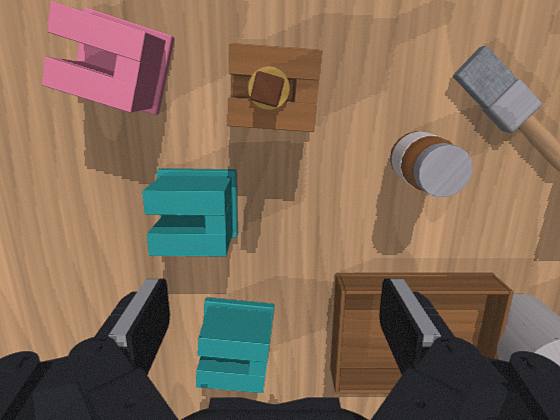

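```bash
python3 cl.py
```

```text
side [(-70, [0.086, 0.086, 0.087]), (-50, [0.084, 0.086, 0.088]), (-30, [0.083, 0.086, 0.088]), (-10, [0.081, 0.085, 0.086])]
scene [(-90, [0.085, 0.089, 0.092]), (-70, [0.085, 0.089, 0.092]), (-50, [0.084, 0.089, 0.092]), (-30, [0.084, 0.088, 0.091]), (-10, [0.083, 0.089, 0.093]), (5, [0.085, 0.089, 0.092])]
```

The handle is at (268,90) in the brown stand. The look-alikes are pink (105,60) and turquoise (190,210) and (235,345). Clamp is still down.

```bash
python3 - <<'E'
from h import *
z=np.load('w3.npz'); W=world(z['d'],z['K'],z['M']); p=z['p']
m=np.zeros(p.shape[:2],bool); m[35:140,220:330]=True
m&=abs(W[...,2]-.075)<.003
w=W[m][:,:2]; r=cv2.minAreaRect((w*1e3).astype(np.float32)); print(r)
print(np.median(W[m][:,2]))
for u in (150,160,390,400):
    print(u,[(v,(W[v,u]*1000).round().astype(int).tolist()) for v in range(276,330,8)])
E
```

```text
((442.9082946777344, -322.2620544433594), (70.05064392089844, 80.14389038085938), 85.9148941040039)
0.07571252623543606
150 [(276, [286, -550, 2]), (284, [397, -390, 298]), (292, [399, -390, 303]), (300, [401, -389, 309]), (308, [401, -391, 311]), (316, [401, -394, 311]), (324, [401, -396, 313])]
160 [(276, [298, -550, 2]), (284, [401, -389, 298]), (292, [401, -392, 299]), (300, [401, -395, 300]), (308, [401, -398, 301]), (316, [402, -400, 303]), (324, [401, -403, 304])]
390 [(276, [588, -545, 11]), (284, [487, -389, 299]), (292, [487, -391, 301]), (300, [487, -394, 302]), (308, [487, -397, 302]), (316, [487, -400, 303]), (324, [487, -403, 304])]
400 [(276, [600, -545, 11]), (284, [491, -389, 299]), (292, [489, -389, 304]), (300, [487, -390, 309]), (308, [487, -391, 312]), (316, [487, -393, 313]), (324, [487, -397, 313])]
```

Request:
arm_command --series '[{"delta_pos": [-5,40,0],"angular": [0,0,-0.14],"hand": 0},{"delta_pos": [-5,77,0],"angular": [0,0,-0.28],"hand": 0},{"delta_pos": [-5,77,-40],"angular": [0,0,-0.28],"hand": 0},{"delta_pos": [-5,77,-80],"angular": [0,0,-0.28],"hand": 0},{"delta_pos": [-5,77,-80],"angular": [0,0,-0.28],"hand": 0}]'

```text
clock: 9.07
position: [0.4367, -0.3196, 0.1775]
tool_rot: [-2.501, -1.89, 0.003]
ft_force: [-0.3, 0.5, 0.4]
finger_gap: 1.002
grip_force: 0.0
```

```bash
python3 - <<'E'
from h import *
s=robot.sense();print(s['clock'],s['position'],s['tool_rot'])
p,d,K,M=cap('wrist'); save(p,'w4.png'); W=world(d,K,M)
w=W.reshape(-1,3); ok=(abs(w[:,0]-.44)<.03)&(abs(w[:,1]+.32)<.03)
t=w[ok&(w[:,2]>.147)&(w[:,2]<.163)]; print('top',len(t),t.mean(0),cv2.minAreaRect((t[:,:2]*1e3).astype(np.float32)))
E
```

```text
9.075 [ 0.43670944 -0.31964547  0.17752421] [-2.50129969 -1.88976467  0.00332752]
top 1391 [ 0.43958929 -0.3196056   0.15495139] ((439.1981506347656, -320.9976806640625), (20.25144386291504, 19.941959381103516), 75.5404281616211)
```

View pics/w4.png

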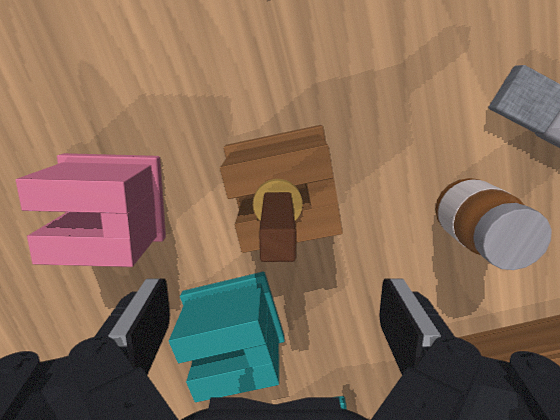

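The handle at (278,230) is square to the jaws. I'll descend and grip.

Request:
arm_command --series '[{"delta_pos": [0,0,-40],"angular": [0,0,0],"hand": 0},{"delta_pos": [0,0,-80],"angular": [0,0,0],"hand": 0},{"delta_pos": [0,0,-98],"angular": [0,0,0],"hand": 0},{"delta_pos": [0,0,-98],"angular": [0,0,0],"hand": 0},{"delta_pos": [0,0,-98],"angular": [0,0,0],"hand": 0.5}]'

```text
clock: 9.75
position: [0.4398, -0.3238, 0.0843]
tool_rot: [2.506, 1.888, 0.003]
ft_force: [0.0, -0.1, -0.1]
finger_gap: 0.815
grip_force: 0.0
```

Request:
arm_command --series '[{"delta_pos": [0,0,0],"angular": [0,0,0],"hand": 1},{"delta_pos": [0,0,0],"angular": [0,0,0],"hand": 1},{"delta_pos": [0,0,0],"angular": [0,0,0],"hand": 1},{"delta_pos": [0,0,0],"angular": [0,0,0],"hand": 1}]'

```text
clock: 10.25
position: [0.4384, -0.3232, 0.0829]
tool_rot: [2.509, 1.889, 0.001]
ft_force: [-0.6, -0.2, 4.3]
finger_gap: 0.228
grip_force: 58.8
```

```bash
python3 - <<'E'
from h import *
s=robot.sense();print(s['clock'],s['position'],s['tool_rot'],s['finger_gap'],s['grip_force'],s['ft_force'])
p,d,K,M=cap('wrist'); save(p,'w5.png'); np.savez('w5.npz',p=p,d=d,K=K,M=M)
E
```

```text
10.25 [ 0.43844655 -0.32321305  0.08289629] [2.50891771e+00 1.88914284e+00 9.27348642e-04] 0.22777543743204243 58.78492712974548 [-0.63635    -0.15531605  4.29495914]
```

View pics/w5.png

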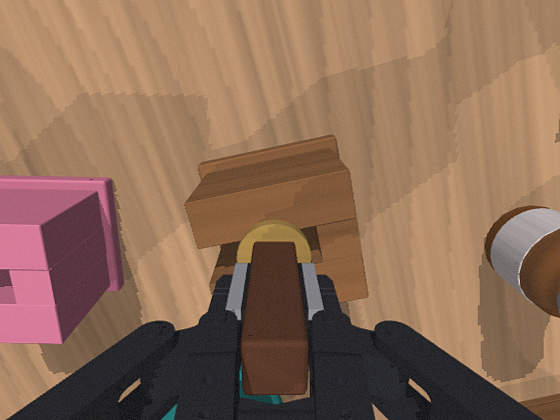

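Gripped: the gap is 19.4 mm and the brass collar shows under the handle at (275,235). I'll lift straight up, then go to a view of the channel.

Request:
arm_command --series '[{"delta_pos": [0,0,15],"angular": [0,0,0],"hand": 1},{"delta_pos": [0,0,40],"angular": [0,0,0],"hand": 1},{"delta_pos": [0,0,75],"angular": [0,0,0],"hand": 1},{"delta_pos": [0,0,120],"angular": [0,0,0],"hand": 1},{"delta_pos": [10,10,165],"angular": [0,0,0],"hand": 1}]'

```text
clock: 10.92
position: [0.4467, -0.3138, 0.249]
tool_rot: [-2.512, -1.886, 0.001]
ft_force: [1.3, -0.2, -1.3]
finger_gap: 0.226
grip_force: 58.6
```

Request:
arm_command --series '[{"delta_pos": [20,30,12],"angular": [0,0,0.05],"hand": 1},{"delta_pos": [50,75,12],"angular": [0,0,0.12],"hand": 1},{"delta_pos": [80,120,12],"angular": [0,0,0.2],"hand": 1},{"delta_pos": [110,165,12],"angular": [0,0,0.28],"hand": 1},{"delta_pos": [120,190,12],"angular": [0,0,0.28],"hand": 1}]'

```text
clock: 11.55
position: [0.5694, -0.119, 0.2593]
tool_rot: [-2.215, -2.226, -0.002]
ft_force: [-0.4, 0.1, -1.5]
finger_gap: 0.224
grip_force: 58.7
```

Request:
arm_command --series '[{"delta_pos": [0,0,0],"angular": [0,0,0],"hand": 1},{"delta_pos": [0,0,0],"angular": [0,0,0],"hand": 1}]'

```text
clock: 11.8
position: [0.5672, -0.1247, 0.2594]
tool_rot: [2.223, 2.219, -0.002]
ft_force: [-0.3, -0.2, -0.4]
finger_gap: 0.228
grip_force: 58.7
```

```bash
python3 - <<'E'
from h import *
z=np.load('w5.npz'); W=world(z['d'],z['K'],z['M']); w=W[300:400,230:320].reshape(-1,3); t=w[(w[:,2]>.147)&(w[:,2]<.163)]; print('top',len(t),t.mean(0),cv2.minAreaRect((t[:,:2]*1e3).astype(np.float32)))
s=robot.sense();print(s['clock'],s['position'],s['tool_rot'],s['finger_gap'],s['grip_force'],s['ft_force'])
p,d,K,M=cap('wrist'); save(p,'w6.png'); np.savez('w6.npz',p=p,d=d,K=K,M=M)
E
```

```text
top 5310 [ 0.44086558 -0.31839498  0.15431771] ((440.0765686035156, -321.2935485839844), (22.637693405151367, 27.3183650970459), 74.1961441040039)
11.8 [ 0.56722981 -0.1246864   0.25936077] [ 2.22302872e+00  2.21909743e+00 -2.12035810e-03] 0.22768064173962987 58.7231308221817 [-0.30699168 -0.2024608  -0.39710605]
```

View pics/w6.png

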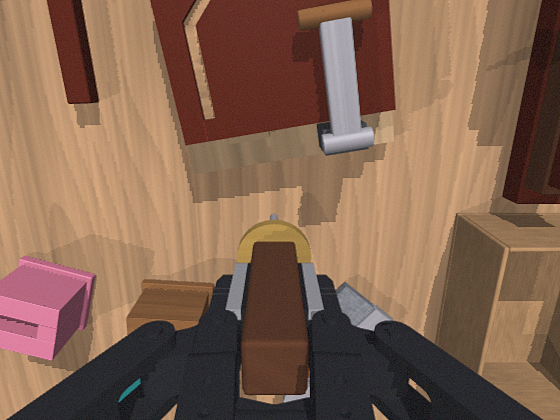

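The gauge hangs straight, with its tip at (273,215), and the clamp is down. My picture allowance is used up, so from here I measure numerically. I'll go over the body and measure the channel with masks.

Request:
arm_command --series '[{"delta_pos": [0,50,0],"angular": [0,0,0],"hand": 1},{"delta_pos": [0,100,0],"angular": [0,0,0],"hand": 1},{"delta_pos": [0,140,0],"angular": [0,0,0],"hand": 1},{"delta_pos": [0,150,0],"angular": [0,0,0],"hand": 1},{"delta_pos": [0,150,0],"angular": [0,0,0],"hand": 1}]'

```text
clock: 12.48
position: [0.568, 0.0256, 0.2594]
tool_rot: [2.222, 2.22, -0.001]
ft_force: [-0.2, -1.1, -1.1]
finger_gap: 0.227
grip_force: 58.7
```

```bash
python3 - <<'E'
from h import *
z=np.load('w6.npz'); K,M=z['K'],z['M']
p=z['p']; g=cv2.cvtColor(p,cv2.COLOR_RGB2HSV)
print('tip ray w6 z=.196',ray(273,215,.196,K,M), 'tip region sat rows', [(v,g[v,270:277,1].tolist(),(world(z['d'],K,M)[v,273]*1e3).round().tolist()) for v in range(206,224,4)])
s=robot.sense();print(s['clock'],s['position'],s['tool_rot'])
p,d,K,M=cap('wrist'); np.savez('w7.npz',p=p,d=d,K=K,M=M); W=world(d,K,M)
h=cv2.cvtColor(p,cv2.COLOR_RGB2HSV).astype(int)
xy=np.stack([(ray(0,0,0,K,M)*0)]) 
red=((h[...,0]<8)|(h[...,0]>172))&(h[...,1]>120)&(abs(W[...,2]-.066)<.006)
r=cv2.minAreaRect((W[red][:,:2]*1e3).astype(np.float32)); print('blank',red.sum(),r,np.median(W[red][:,2]))
c,s_=np.cos(.168),np.sin(.168)
B=W-np.array([.568,.005,0]); bx=B[...,0]*c+B[...,1]*s_; by=-B[...,0]*s_+B[...,1]*c
pale=(h[...,0]>8)&(h[...,0]<30)&(abs(bx)<.092)&(abs(by)<.082)&(W[...,2]>.05)&(W[...,2]<.07)
n,l,st,ce=cv2.connectedComponentsWithStats(pale.astype(np.uint8)); k=1+np.argmax(st[1:,4]); print(st[1:].tolist())
X,Y=bx[pale]*1e3,by[pale]*1e3
for lo in range(-60,80,15):
    m=(X>lo)&(X<lo+15)&(Y>30); print('x',lo+7,m.sum(),np.percentile(Y[m],[5,50,95]).round(1) if m.any() else '')
for lo in range(-80,15,15):
    m=(Y>lo)&(Y<lo+15)&(X<-40); print('y',lo+7,m.sum(),np.percentile(X[m],[5,50,95]).round(1) if m.any() else '')
m=(X<-40)&(Y<0); print('end y',np.percentile(Y[m],1) if m.any() else '', 'pocket x',np.percentile(X[Y>40],99.5), 'z floor',np.median(W[...,2][pale]))
E
```

```text
tip ray w6 z=.196 [ 0.56741062 -0.12326037  0.196     ] tip region sat rows [(206, [105, 102, 103, 100, 100, 105, 100], [567.0, -182.0, -0.0]), (210, [103, 104, 97, 104, 98, 98, 103], [567.0, -186.0, 2.0]), (214, [106, 45, 19, 14, 12, 14, 86], [567.0, -121.0, 201.0]), (218, [14, 17, 13, 18, 18, 18, 28], [567.0, -121.0, 209.0]), (222, [141, 139, 141, 142, 135, 144, 139], [568.0, -43.0, 420.0])]
12.475 [0.56796194 0.02560361 0.25935157] [ 2.22203459e+00  2.21963643e+00 -9.73214463e-04]
blank 26496 ((655.5514526367188, -5.59326171875), (229.5120849609375, 422.3370361328125), 81.93342590332031) 0.06669963657786968
[[194, 104, 147, 159, 2942], [172, 131, 1, 1, 1], [310, 143, 1, 1, 1], [181, 144, 1, 1, 1], [211, 156, 1, 1, 1], [282, 162, 1, 1, 1], [346, 179, 1, 1, 1], [333, 181, 1, 1, 1], [293, 189, 1, 5, 5], [358, 189, 1, 1, 1], [351, 195, 1, 1, 1], [358, 195, 1, 1, 1], [294, 197, 1, 4, 4], [341, 197, 1, 1, 1], [345, 196, 1, 1, 1], [343, 200, 1, 1, 1], [295, 202, 2, 3, 3], [300, 203, 1, 1, 1], [304, 203, 1, 1, 1], [307, 202, 1, 1, 1], [346, 203, 1, 1, 1], [344, 208, 1, 1, 1], [346, 209, 1
[... 555 characters left out ...]
[316, 244, 1, 1, 1], [317, 249, 1, 1, 1], [348, 248, 1, 1, 1], [236, 250, 2, 13, 15], [311, 252, 1, 1, 1], [311, 254, 1, 3, 3], [316, 256, 2, 2, 2], [319, 260, 1, 1, 1]]
x -53 178 [30.6 36.3 45.3]
x -38 254 [38.5 48.9 59.5]
x -23 221 [52.8 61.5 68. ]
x -8 178 [58.4 63.4 68.2]
x 7 182 [58.4 63.3 68.2]
x 22 183 [58.3 63.3 68.2]
x 37 185 [58.3 63.3 68. ]
x 52 236 [55.5 63.1 71. ]
x 67 334 [54.3 63.3 72.1]
x 82 0 
y -73 36 [-78.3 -73.1 -51.1]
y -58 134 [-78.  -73.3 -48.4]
y -43 129 [-78.  -73.7 -69. ]
y -28 133 [-78.1 -74.4 -69.4]
y -13 136 [-78.  -73.8 -69.4]
y 2 146 [-78.  -73.9 -69. ]
y 17 217 [-77.  -68.3 -58.1]
end y -67.99310639582247 pocket x 74.44728176111384 z floor 0.059848552562825785
```

Channel measured: 10 mm wide and 6–7 mm deep, with the body-frame correction (-1.2, +1.3) mm, so the origin is (0.5666, 0.0061). Next, above the pocket.

Request:
arm_command --series '[{"delta_pos": [26,25,0],"angular": [0,0,0],"hand": 1},{"delta_pos": [52,51,0],"angular": [0,0,0],"hand": 1},{"delta_pos": [52,51,-50],"angular": [0,0,0],"hand": 1},{"delta_pos": [52,51,-90],"angular": [0,0,0],"hand": 1},{"delta_pos": [52,51,-90],"angular": [0,0,0],"hand": 1}]'

```text
clock: 13.15
position: [0.6175, 0.0746, 0.1657]
tool_rot: [-2.223, -2.215, 0.012]
ft_force: [0.6, 0.3, -0.9]
finger_gap: 0.225
grip_force: 58.9
```

Request:
arm_command --series '[{"delta_pos": [0,0,-10],"angular": [0,0,0],"hand": 1},{"delta_pos": [0,0,-15],"angular": [0,0,0],"hand": 1},{"delta_pos": [0,0,-15],"angular": [0,0,0],"hand": 1},{"delta_pos": [0,0,-15],"angular": [0,0,0],"hand": 1}]'

```text
clock: 13.65
position: [0.6205, 0.0781, 0.1551]
tool_rot: [2.221, 2.221, 0.002]
ft_force: [1.1, -0.1, -1.9]
finger_gap: 0.225
grip_force: 58.9
```

```bash
python3 - <<'E'
from h import *
s=robot.sense();print(s['clock'],s['position'],s['tool_rot'],s['ft_force'])
for n in ('scene','side','wrist'):
    p,d,K,M=cap(n); W=world(d,K,M); np.savez(n+'8.npz',p=p,d=d,K=K,M=M)
    h=cv2.cvtColor(p,cv2.COLOR_RGB2HSV).astype(int); w=W
    m=(abs(W[...,0]-.62)<.025)&(abs(W[...,1]-.078)<.025)&(W[...,2]>.08)&(W[...,2]<.2)&(d>0)
    q=W[m]; v=np.nonzero(m)
    for a in np.arange(.085,.2,.01):
        k=(abs(q[:,2]-a)<.005); 
        if k.sum()>2: print(n,round(a,3),k.sum(),(q[k].mean(0)*1e3).round(1)[:2],(np.ptp(q[k],0)*1e3).round(0)[:2])
    print('lowest',q[:,2].min() if len(q) else '')
E
```

```text
13.65 [0.62052576 0.07811447 0.15508771] [2.22064176e+00 2.22094756e+00 1.96245190e-03] [ 1.10045767 -0.08941554 -1.91812796]
scene 0.105 7 [623.3  80.2] [3. 8.]
scene 0.115 4 [620.5  80.4] [9. 4.]
scene 0.125 10 [624.5  77.3] [14.  7.]
scene 0.135 4 [625.8  74.8] [9. 4.]
scene 0.145 5 [632.8  73.6] [13. 25.]
scene 0.155 49 [626.8  73.8] [35. 37.]
scene 0.165 18 [627.2  72.6] [21. 16.]
scene 0.175 23 [624.4  71. ] [35. 11.]
scene 0.185 30 [624.6  71.5] [44. 19.]
scene 0.195 36 [625.   71.6] [43. 21.]
lowest 0.09664023903453978
side 0.095 3 [620.8  77.4] [4. 4.]
side 0.105 3 [621.8  78.8] [0. 2.]
side 0.115 5 [620.2  75.4] [ 7. 10.]
side 0.125 8 [621.8  76.4] [12.  9.]
side 0.135 8 [619.8  74.3] [9. 8.]
side 0.145 21 [618.8  71.6] [34. 28.]
side 0.155 30 [618.4  69. ] [32. 31.]
side 0.165 19 [620.1  69.2] [22. 13.]
side 0.175 30 [621.7  68.3] [41. 12.]
side 0.185 38 [619.9  69.6] [44. 13.]
side 0.195 33 [618.6  69.4] [46. 19.]
lowest 0.09455597432344176
wrist 0.095 20 [620.9  81.6] [4. 2.]
wrist 0.105 23 [621.1  81.8] [4. 2.]
wrist 0.145 107 [620.9  94.7] [34. 15.]
wrist 0.155 1731 [621.2  89.2] [36. 21.]
wrist 0.165 417 [621.3  89.5] [20.  3.]
wrist 0.175 642 [621.1  89.3] [42.  6.]
wrist 0.185 1390 [621.5  88.2] [47.  7.]
wrist 0.195 1671 [621.5  88.2] [47.  7.]
lowest 0.0945112278347241
```

Request:
arm_command --series '[{"delta_pos": [-1,-1,-8],"angular": [0,0,0],"hand": 1},{"delta_pos": [-1,-1,-15],"angular": [0,0,0],"hand": 1},{"delta_pos": [-1,-1,-21],"angular": [0,0,0],"hand": 1},{"delta_pos": [-1,-1,-26],"angular": [0,0,0],"hand": 1},{"delta_pos": [-1,-1,-30],"angular": [0,0,0],"hand": 1}]'

```text
clock: 14.42
position: [0.619, 0.077, 0.1238]
tool_rot: [-2.221, -2.222, 0.0]
ft_force: [1.0, -0.5, -1.6]
finger_gap: 0.225
grip_force: 58.9
```

Request:
arm_command --series '[{"delta_pos": [0,0,-1],"angular": [0,0,0],"hand": 1},{"delta_pos": [0,0,-2],"angular": [0,0,0],"hand": 1},{"delta_pos": [0,0,-2],"angular": [0,0,0],"hand": 1}]'

```text
clock: 14.8
position: [0.6191, 0.0771, 0.1224]
tool_rot: [2.221, 2.221, 0.0]
ft_force: [-0.4, -0.3, -1.2]
finger_gap: 0.227
grip_force: 58.9
```

Request:
arm_command --series '[{"delta_pos": [0,0,-1],"angular": [0,0,0],"hand": 1},{"delta_pos": [0,0,-1],"angular": [0,0,0],"hand": 1}]'

```text
clock: 15.05
position: [0.6193, 0.077, 0.1216]
tool_rot: [2.221, 2.221, 0.001]
ft_force: [0.4, 0.9, 0.4]
finger_gap: 0.226
grip_force: 59.1
```

Request:
arm_command --series '[{"delta_pos": [0,0,-0.7],"angular": [0,0,0],"hand": 1},{"delta_pos": [0,0,-0.7],"angular": [0,0,0],"hand": 1}]'

```text
clock: 15.3
position: [0.6194, 0.0771, 0.1213]
tool_rot: [2.221, 2.221, 0.001]
ft_force: [-0.6, -0.0, 5.0]
finger_gap: 0.224
grip_force: 59.6
```

The floor is found: contact at TCP z 0.1218, so the tip is at TCP − 63 mm. I'll raise about 2 mm and run along the first straight.

Request:
arm_command --series '[{"delta_pos": [0,0,1],"angular": [0,0,0],"hand": 1},{"delta_pos": [0,0,2],"angular": [0,0,0],"hand": 1},{"delta_pos": [-2.8,-0.5,2],"angular": [0,0,0],"hand": 1},{"delta_pos": [-8.5,-1.5,2],"angular": [0,0,0],"hand": 1},{"delta_pos": [-14,-2.5,2],"angular": [0,0,0],"hand": 1}]'

```text
clock: 15.92
position: [0.6043, 0.0744, 0.1222]
tool_rot: [-2.221, -2.221, 0.001]
ft_force: [-0.5, -0.3, -1.0]
finger_gap: 0.226
grip_force: 59.2
```

Request:
arm_command --series '[{"delta_pos": [-5.7,-1,0],"angular": [0,0,0],"hand": 1},{"delta_pos": [-11.4,-2,0],"angular": [0,0,0],"hand": 1},{"delta_pos": [-17,-3,0],"angular": [0,0,0],"hand": 1},{"delta_pos": [-22.7,-4,0],"angular": [0,0,0],"hand": 1},{"delta_pos": [-28.4,-5,0],"angular": [0,0,0],"hand": 1}]'

```text
clock: 16.55
position: [0.5763, 0.0695, 0.1226]
tool_rot: [2.221, 2.221, 0.0]
ft_force: [0.3, 0.5, -0.1]
finger_gap: 0.223
grip_force: 59.2
```

Request:
arm_command --series '[{"delta_pos": [-5.5,-1,0],"angular": [0,0,0],"hand": 1},{"delta_pos": [-11,-1.9,0],"angular": [0,0,0],"hand": 1},{"delta_pos": [-16.5,-2.9,0],"angular": [0,0,0],"hand": 1},{"delta_pos": [-22,-3.8,0],"angular": [0,0,0],"hand": 1},{"delta_pos": [-27.5,-4.8,0],"angular": [0,0,0],"hand": 1}]'

```text
clock: 17.18
position: [0.5488, 0.0646, 0.1225]
tool_rot: [2.221, 2.221, 0.0]
ft_force: [0.1, -0.1, -0.9]
finger_gap: 0.227
grip_force: 59.2
```

Request:
arm_command --series '[{"delta_pos": [-5.5,-1,0],"angular": [0,0,0],"hand": 1},{"delta_pos": [-11,-1.9,0],"angular": [0,0,0],"hand": 1},{"delta_pos": [-14.8,-2.6,0],"angular": [0,0,0],"hand": 1},{"delta_pos": [-14.8,-2.6,0],"angular": [0,0,0],"hand": 1}]'

```text
clock: 17.68
position: [0.5341, 0.0621, 0.1226]
tool_rot: [2.221, 2.221, 0.0]
ft_force: [0.8, 0.2, -0.9]
finger_gap: 0.228
grip_force: 59.2
```

Exactly at bend 1, with low forces. Now the slant, by (-40.9, -57.6).

Request:
arm_command --series '[{"delta_pos": [-2.7,-3.8,0],"angular": [0,0,0],"hand": 1},{"delta_pos": [-5.5,-7.7,0],"angular": [0,0,0],"hand": 1},{"delta_pos": [-8.2,-11.5,0],"angular": [0,0,0],"hand": 1},{"delta_pos": [-10.9,-15.4,0],"angular": [0,0,0],"hand": 1},{"delta_pos": [-13.6,-19.2,0],"angular": [0,0,0],"hand": 1}]'

```text
clock: 18.3
position: [0.5206, 0.0426, 0.1226]
tool_rot: [2.221, 2.221, 0.0]
ft_force: [-0.4, -0.4, -1.3]
finger_gap: 0.226
grip_force: 59.2
```

Request:
arm_command --series '[{"delta_pos": [-2.7,-3.8,0],"angular": [0,0,0],"hand": 1},{"delta_pos": [-5.5,-7.7,0],"angular": [0,0,0],"hand": 1},{"delta_pos": [-8.2,-11.5,0],"angular": [0,0,0],"hand": 1},{"delta_pos": [-10.9,-15.4,0],"angular": [0,0,0],"hand": 1},{"delta_pos": [-13.6,-19.2,0],"angular": [0,0,0],"hand": 1}]'

```text
clock: 18.92
position: [0.507, 0.0235, 0.1226]
tool_rot: [2.221, 2.221, 0.0]
ft_force: [0.8, 0.1, -0.6]
finger_gap: 0.224
grip_force: 59.2
```

Request:
arm_command --series '[{"delta_pos": [-3.4,-4.8,0],"angular": [0,0,0],"hand": 1},{"delta_pos": [-6.8,-9.6,0],"angular": [0,0,0],"hand": 1},{"delta_pos": [-10.2,-14.4,0],"angular": [0,0,0],"hand": 1},{"delta_pos": [-13.6,-19.2,0],"angular": [0,0,0],"hand": 1},{"delta_pos": [-13.6,-19.2,0],"angular": [0,0,0],"hand": 1}]'

```text
clock: 19.55
position: [0.4932, 0.004, 0.1225]
tool_rot: [2.222, 2.22, -0.0]
ft_force: [-0.8, -0.8, -1.5]
finger_gap: 0.226
grip_force: 59.2
```

Request:
arm_command --series '[{"delta_pos": [0.8,-4.9,0],"angular": [0,0,0],"hand": 1},{"delta_pos": [1.6,-9.7,0],"angular": [0,0,0],"hand": 1},{"delta_pos": [2.5,-14.6,0],"angular": [0,0,0],"hand": 1},{"delta_pos": [3.3,-19.4,0],"angular": [0,0,0],"hand": 1},{"delta_pos": [4.1,-24.3,0],"angular": [0,0,0],"hand": 1}]'

```text
clock: 20.18
position: [0.4977, -0.0202, 0.1225]
tool_rot: [2.222, 2.221, 0.0]
ft_force: [0.5, 0.6, -1.3]
finger_gap: 0.219
grip_force: 59.2
```

Request:
arm_command --series '[{"delta_pos": [0.8,-4.9,0],"angular": [0,0,0],"hand": 1},{"delta_pos": [1.6,-9.7,0],"angular": [0,0,0],"hand": 1},{"delta_pos": [2.5,-14.6,0],"angular": [0,0,0],"hand": 1},{"delta_pos": [3.3,-19.4,0],"angular": [0,0,0],"hand": 1},{"delta_pos": [4.1,-24.3,0],"angular": [0,0,0],"hand": 1}]'

```text
clock: 20.8
position: [0.5018, -0.0444, 0.1225]
tool_rot: [2.221, 2.221, 0.0]
ft_force: [0.4, -0.3, -1.3]
finger_gap: 0.224
grip_force: 59.2
```

Request:
arm_command --series '[{"delta_pos": [0.8,-4.9,0],"angular": [0,0,0],"hand": 1},{"delta_pos": [1.6,-9.7,0],"angular": [0,0,0],"hand": 1},{"delta_pos": [2.9,-17,0],"angular": [0,0,0],"hand": 1},{"delta_pos": [4.1,-24,0],"angular": [0,0,0],"hand": 1},{"delta_pos": [4.1,-24,0],"angular": [0,0,0],"hand": 1}]'

```text
clock: 21.42
position: [0.5059, -0.069, 0.1226]
tool_rot: [2.223, 2.22, -0.0]
ft_force: [-0.7, -0.9, -0.7]
finger_gap: 0.228
grip_force: 59.2
```

Request:
arm_command --series '[{"delta_pos": [0,0,0],"angular": [0,0,0],"hand": 1},{"delta_pos": [0,0,0],"angular": [0,0,0],"hand": 1},{"delta_pos": [0,0,0],"angular": [0,0,0],"hand": 1}]'

```text
clock: 21.8
position: [0.5058, -0.0678, 0.1225]
tool_rot: [-2.221, -2.222, -0.0]
ft_force: [-0.1, 0.4, -0.6]
finger_gap: 0.226
grip_force: 59.2
```

The end is reached. I'll lift slowly, then carry the gauge back above the stand.

Request:
arm_command --series '[{"delta_pos": [0,0,5],"angular": [0,0,0],"hand": 1},{"delta_pos": [0,0,13],"angular": [0,0,0],"hand": 1},{"delta_pos": [0,0,28],"angular": [0,0,0],"hand": 1},{"delta_pos": [0,0,70],"angular": [0,0,0],"hand": 1},{"delta_pos": [0,0,115],"angular": [0,0,0],"hand": 1}]'

```text
clock: 22.42
position: [0.5056, -0.0681, 0.2395]
tool_rot: [2.221, 2.221, 0.0]
ft_force: [1.7, 0.7, -1.0]
finger_gap: 0.228
grip_force: 59.1
```

Request:
arm_command --series '[{"delta_pos": [-14,-50,0],"angular": [0,0,-0.06],"hand": 1},{"delta_pos": [-28,-102,0],"angular": [0,0,-0.12],"hand": 1},{"delta_pos": [-42,-154,0],"angular": [0,0,-0.18],"hand": 1},{"delta_pos": [-56,-206,0],"angular": [0,0,-0.24],"hand": 1},{"delta_pos": [-68.5,-254.5,0],"angular": [0,0,-0.28],"hand": 1}]'

```text
clock: 23.05
position: [0.4369, -0.3245, 0.239]
tool_rot: [2.51, 1.886, 0.002]
ft_force: [-0.3, 0.3, -1.6]
finger_gap: 0.229
grip_force: 59.0
```

Request:
arm_command --series '[{"delta_pos": [0,0,-40],"angular": [0,0,0],"hand": 1},{"delta_pos": [0,0,-70],"angular": [0,0,0],"hand": 1},{"delta_pos": [0,0,-70],"angular": [0,0,0],"hand": 1},{"delta_pos": [0,0,-70],"angular": [0,0,0],"hand": 1}]'

```text
clock: 23.55
position: [0.4384, -0.3231, 0.1693]
tool_rot: [2.507, 1.889, 0.002]
ft_force: [0.1, 0.5, -0.7]
finger_gap: 0.226
grip_force: 59.0
```

```bash
python3 - <<'E'
from h import *
s=robot.sense();print(s['clock'],s['position'],s['tool_rot'],s['ft_force'])
for n in ('wrist','side','scene'):
    p,d,K,M=cap(n); W=world(d,K,M)
    m=(abs(W[...,0]-.44)<.03)&(abs(W[...,1]+.32)<.03)&(W[...,2]>.09)&(W[...,2]<.2)&(d>0); q=W[m]
    for a in np.arange(.105,.2,.01):
        k=(abs(q[:,2]-a)<.005)
        if k.sum()>2: print(n,round(a,3),k.sum(),(q[k].mean(0)*1e3).round(1)[:2],(np.ptp(q[k],0)*1e3).round(0)[:2])
    m=(abs(W[...,0]-.44)<.055)&(abs(W[...,1]+.32)<.045)&(abs(W[...,2]-.075)<.004)
    print('stand',m.sum(),cv2.minAreaRect((W[m][:,:2]*1e3).astype(np.float32)), 'slotpts')
    c,s_=np.cos(-.0715),np.sin(-.0715); B=W-np.array([.443,-.322,0]); bx=(B[...,0]*c+B[...,1]*s_)*1e3; by=(-B[...,0]*s_+B[...,1]*c)*1e3
    for x in (-30,-20,25): 
        k=m&(abs(bx-x)<6); print(' at x',x,np.histogram(by[k],bins=range(-44,48,4))[0].tolist())
E
python3 cl.py
```

```text
23.55 [ 0.4383848  -0.32312527  0.16934964] [2.50727789e+00 1.88858397e+00 1.86496834e-03] [ 0.08442966  0.46039407 -0.66027436]
wrist 0.105 3 [ 440.6 -320. ] [2. 1.]
wrist 0.115 38 [ 440.1 -319.7] [4. 2.]
wrist 0.165 1683 [ 442.4 -312.2] [35. 25.]
wrist 0.175 377 [ 442.5 -312.2] [19.  7.]
wrist 0.185 446 [ 442.3 -312.1] [19.  7.]
wrist 0.195 1096 [ 442.1 -313.1] [44. 15.]
stand 6795 ((442.874755859375, -322.2575988769531), (70.41608428955078, 80.21144104003906), 86.07349395751953) slotpts
 at x -30 [0, 0, 0, 0, 8, 25, 64, 82, 68, 0, 0, 0, 0, 47, 89, 91, 91, 95, 94, 82, 0, 0]
 at x -20 [0, 0, 0, 0, 0, 0, 2, 56, 68, 0, 0, 0, 0, 48, 87, 95, 90, 98, 97, 83, 0, 0]
 at x 25 [0, 0, 56, 78, 84, 86, 82, 87, 84, 82, 81, 86, 85, 92, 90, 102, 92, 101, 100, 90, 0, 0]
side 0.115 7 [ 438.6 -323.4] [3. 6.]
side 0.125 5 [ 440.3 -326.2] [8. 4.]
side 0.135 14 [ 438.5 -325.8] [10.  5.]
side 0.145 10 [ 439.2 -327.6] [10.  5.]
side 0.155 4 [ 439.3 -335. ] [16. 12.]
side 0.165 82 [ 438.1 -329.8] [36. 32.]
side 0.175 27 [ 437.  -331.4] [19.  7.]
side 0.185 29 [ 437.7 -331.9] [23.  9.]
side 0.195 56 [ 437.7
[... 703 characters left out ...]
7.6841125488281, -322.8516540527344), (75.4217758178711, 88.02278900146484), 84.16816711425781) slotpts
 at x -30 [0, 0, 4, 5, 1, 3, 2, 2, 3, 1, 0, 0, 0, 2, 2, 5, 1, 4, 5, 1, 1, 0]
 at x -20 [0, 0, 2, 5, 2, 3, 3, 0, 3, 1, 0, 0, 0, 4, 2, 3, 4, 2, 5, 1, 1, 0]
 at x 25 [0, 1, 3, 4, 4, 4, 1, 4, 3, 3, 4, 4, 3, 3, 2, 3, 3, 5, 4, 3, 0, 0]
side [(-90, [0.082, 0.085, 0.087]), (-70, [0.08, 0.085, 0.088]), (-50, [0.081, 0.085, 0.088]), (-30, [0.082, 0.085, 0.087]), (-10, [0.08, 0.085, 0.087]), (5, [0.082, 0.087, 0.088])]
scene [(-90, [0.086, 0.089, 0.091]), (-70, [0.085, 0.089, 0.093]), (-50, [0.084, 0.089, 0.093]), (-30, [0.083, 0.089, 0.092]), (-10, [0.082, 0.089, 0.093]), (5, [0.084, 0.089, 0.094])]
```

The tip is over the slot centre line to within 1 mm, and the clamp is still down. Lowering.

Request:
arm_command --series '[{"delta_pos": [0,1,-20],"angular": [0,0,0],"hand": 1},{"delta_pos": [0,1,-35],"angular": [0,0,0],"hand": 1},{"delta_pos": [0,1,-50],"angular": [0,0,0],"hand": 1},{"delta_pos": [0,1,-65],"angular": [0,0,0],"hand": 1},{"delta_pos": [0,1,-78],"angular": [0,0,0],"hand": 1}]'

```text
clock: 24.42
position: [0.4372, -0.3215, 0.0885]
tool_rot: [-2.509, -1.89, 0.0]
ft_force: [0.8, -0.1, -0.5]
finger_gap: 0.223
grip_force: 59.0
```

Request:
arm_command --series '[{"delta_pos": [0,0,-3],"angular": [0,0,0],"hand": 1},{"delta_pos": [0,0,-5],"angular": [0,0,0],"hand": 1},{"delta_pos": [0,0,-6],"angular": [0,0,0],"hand": 1},{"delta_pos": [0,0,-6],"angular": [0,0,0],"hand": 1}]'

```text
clock: 24.92
position: [0.4376, -0.3217, 0.0839]
tool_rot: [2.509, 1.889, 0.001]
ft_force: [0.1, 0.4, -1.4]
finger_gap: 0.22
grip_force: 59.0
```

Request:
arm_command --series '[{"delta_pos": [0,0,-1],"angular": [0,0,0],"hand": 1},{"delta_pos": [0,0,-1.5],"angular": [0,0,0],"hand": 1},{"delta_pos": [0,0,-1.5],"angular": [0,0,0],"hand": 1}]'

```text
clock: 25.3
position: [0.4376, -0.3218, 0.0829]
tool_rot: [2.509, 1.889, 0.001]
ft_force: [-2.3, 0.6, 5.6]
finger_gap: 0.228
grip_force: 59.9
```

The collar is on the stand: 5.6 N of contact at the same height as before. Release.

Request:
arm_command --series '[{"delta_pos": [0,0,0.7],"angular": [0,0,0],"hand": 0.7},{"delta_pos": [0,0,0.7],"angular": [0,0,0],"hand": 0.5},{"delta_pos": [0,0,0.7],"angular": [0,0,0],"hand": 0.2},{"delta_pos": [0,0,0.7],"angular": [0,0,0],"hand": 0},{"delta_pos": [0,0,0.7],"angular": [0,0,0],"hand": 0}]'

```text
clock: 25.92
position: [0.4373, -0.3216, 0.0827]
tool_rot: [2.51, 1.89, 0.0]
ft_force: [-0.3, -0.4, 0.6]
finger_gap: 1.004
grip_force: 0.0
```

Request:
arm_command --series '[{"delta_pos": [0,0,10],"angular": [0,0,0],"hand": 0},{"delta_pos": [0,0,40],"angular": [0,0,0],"hand": 0},{"delta_pos": [0,0,90],"angular": [0,0,0],"hand": 0},{"delta_pos": [0,0,140],"angular": [0,0,0],"hand": 0},{"delta_pos": [0,-40,170],"angular": [0,0,0],"hand": 0}]'

```text
clock: 26.55
position: [0.4397, -0.3597, 0.2566]
tool_rot: [2.501, 1.895, 0.006]
ft_force: [0.6, -0.1, 0.1]
finger_gap: 1.0
grip_force: 0.0
```

Request:
arm_command --series '[{"delta_pos": [0,-40,0],"angular": [0,0,0],"hand": 0},{"delta_pos": [0,-40,0],"angular": [0,0,0],"hand": 0},{"delta_pos": [0,-40,0],"angular": [0,0,0],"hand": 0}]'

```text
clock: 26.92
position: [0.4374, -0.4007, 0.2527]
tool_rot: [-2.509, -1.89, -0.001]
ft_force: [0.4, -0.1, 0.2]
finger_gap: 0.998
grip_force: 0.0
```

```bash
python3 - <<'E'
from h import *
s=robot.sense();print(s['clock'],s['position'],s['finger_gap'],s['ft_force'])
p,d,K,M=cap('wrist'); W=world(d,K,M); w=W.reshape(-1,3); ok=(abs(w[:,0]-.44)<.03)&(abs(w[:,1]+.32)<.03)
t=w[ok&(w[:,2]>.145)&(w[:,2]<.17)]; print('top',len(t),t.mean(0),cv2.minAreaRect((t[:,:2]*1e3).astype(np.float32)))
t=w[ok&(w[:,2]>.079)&(w[:,2]<.087)]; print('collar',len(t),t.mean(0))
E
python3 cl.py
```

```text
26.925 [ 0.43738436 -0.40069426  0.2526885 ] 0.9979395282701213 [ 0.42272966 -0.0668887   0.24483916]
top 943 [ 0.43947697 -0.32042069  0.15541317] ((439.1968994140625, -320.5070495605469), (19.973892211914062, 20.10611343383789), 74.42481231689453)
collar 523 [ 0.44628661 -0.32044159  0.08176747]
side [(-90, [0.08, 0.084, 0.086]), (-70, [0.078, 0.084, 0.087]), (-50, [0.076, 0.083, 0.086]), (-30, [0.077, 0.078, 0.082]), (-10, [0.085, 0.088, 0.089]), (5, [0.085, 0.086, 0.088])]
scene [(-90, [0.084, 0.089, 0.092]), (-70, [0.086, 0.089, 0.092]), (-50, [0.085, 0.088, 0.092]), (-30, [0.084, 0.089, 0.092]), (-10, [0.084, 0.089, 0.092]), (5, [0.084, 0.088, 0.091])]
```

The gauge stands upright at its original spot: top at 0.155, collar at 0.081, 4 mm from the seat. The clamp is down and the robot is clear. Handing in.

```bash
python3 -c "
from workcell import robot
print(robot.finish_job())"
```

```text
the job is handed in; nothing more can be done
None
```

I handed the job in at about 27 s, no verdict returned: the clamp is down, the gauge ran the whole channel to its closed end, and it hangs upright in its stand about 4 mm from the seat point.

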